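# Rack the sculpture's spines in order in the notched cradle

## Task

Get the seahorse's three spines laid out for welding: first clear the T-bar offcut off the notched cradle into the scrap bin. Then fill the cradle from the far end towards you, one after the other: the longest spine in notch 1 (far), the middle one in notch 2, the shortest in notch 3 (nearest), each laid centrally across both plates and down in its pair of notches, with its point facing away from the scrap bin. Lay the spines down rather than dropping them, and leave the scrap bin and the tools lying about where they are.

Things in the scene. Friction and masses are not known exactly. Their poses are not given: they have to be found in the camera images.
- spine_long: longest spine: straight steel box section 26 x 26 mm, open square butt, closed four-sided point, 195 mm long overall (body 150 + point 45), 320 g, lying on the bench. Origin mid-section (13 mm up) at the balance point, a good place to grip across the 26 mm width; 83 mm from butt, 112 mm from tip. y runs along it, point towards its own -y
- spine_mid: middle spine: straight steel box section 26 x 26 mm, open square butt, closed four-sided point, 160 mm long overall (body 125 + point 35), 260 g, lying on the bench. Origin mid-section (13 mm up) at the balance point, a good place to grip across the 26 mm width; 69 mm from butt, 91 mm from tip. y runs along it, point towards its own -y
- spine_short: shortest spine: straight steel box section 26 x 26 mm, open square butt, closed four-sided point, 125 mm long overall (body 100 + point 25), 200 g, lying on the bench. Origin mid-section (13 mm up) at the balance point, a good place to grip across the 26 mm width; 54 mm from butt, 71 mm from tip. y runs along it, point towards its own -y
- spine_long_tip (a point): the tip of the longest spine's point
- spine_mid_tip (a point): the tip of the middle spine's point
- spine_short_tip (a point): the tip of the shortest spine's point
- cradle: cradle bolted to the bench: two parallel upright steel comb plates (250 mm long, 6 mm thick, tops 69 mm above the bench, 60 mm clear between them) on a base plate 270 x 150 x 8 mm. Three notches in each, opposite one another, take a spine laid across both plates. Origin on the bench at its centre; x along the plates away from the robot, y to the robot's left, across the plates
- notch1 (a point): notch 1, farthest from the robot, marked by one drilled dimple on the base plate: the point midway between the plates at the height of the notch floor, 45 mm above the bench; axes as the cradle's. Notches are square, 36 mm wide, eased to 42 at the top, 80 mm apart. A spine lies along y in it, its origin then 13 mm above this point
- notch2 (a point): notch 2, the middle one, two dimples; point and axes as for notch 1
- notch3 (a point): notch 3, nearest to the robot, three dimples; point and axes as for notch 1
- offcut: offcut of steel T-bar lying on top of the cradle across both plates, flange down: flange 80 (x) x 100 (y) x 7 mm; upright stem 9 mm thick (x), 100 mm long (y), its top 45 mm above the underside; 650 g. Origin at the centre of the underside, 69 mm above the bench at the start. Grip it by the stem, closing along its x
- scrap_bin: open grey sheet-steel scrap pan on the bench, to the robot's left of the cradle: 210 mm (its x, away from the robot) x 160 mm (its y) x 75 mm high, walls 4 mm; loose, 2.5 kg; a little flat swarf on its floor. Origin at the centre of its underside
- grinder: bystander: green angle grinder, 280 mm long, on the bench to the right of the spines; origin under it
- hammer: bystander: hammer, 300 mm long, on the bench beyond the spines; origin under it
- wire_brush: bystander: wooden wire brush, 260 x 30 x 35 mm, on the bench beyond the cradle; origin under its middle

How it is judged:
By the outcome, as a careful person would: the job done as asked, in the order asked, and still so for the second after the job is handed in, with the robot touching nothing.
It also fails if it takes over 72 s, if anything falls off the work surface, if the arm or the gripper's body presses on something with over 40 N, if the wrist force passes 120 N, or if a joint passes its speed limit or range.

## Robot

A 6-joint arm with a two-finger parallel gripper is mounted at the origin on the work surface. World frame = base frame: x ahead of the robot, y to its left, z up, the work surface at z = 0. Lengths are in m, angles in rad, forces in N, time in s.
With the tool pointing down it reaches from about 0.425 to 1.125 m from the base axis. Payload 14.9 kg.
Tool frame: the origin (TCP) lies on the centre line of the jaws, within the pads' length; the fingertips stand 8 mm ahead of it and the grasp point (between the pads) lies 11 mm behind it (ctrl.tcp_to_tips is the z of the fingertips in the tool frame, in m); z points along the fingers, y is the line along which they close (so a half turn about z gives the same grasp; the last joint's range is limited). The gripper opens to 91 mm and grips with 3 to 60 N. Pads are 32 mm wide; open, the fingers measure 118 mm over their backs; the gripper's body (76 mm by 178 mm) begins 60 mm behind the grasp point.
Start: joints at [1.078, 0.379, 1.734, -0, 1.028, -0.033], TCP at [0.311, 0.627, 0.222] pointing down, gripper open.
Joint ranges: [-2.77, 2.77], [-0.74, 2.19], [0, 2.66], [-1.06, 4.2], [0.31, 2.87], [-3.08, 3.08]. Speed limits (rad/s): [1.89, 1.89, 2.39, 3.14, 3.14, 3.14].

## Interface

Orientations are given as a rotation vector (axis times angle).
In Python, from plant import ctrl gives the robot as it stands.
- The arm moves only by the tool jog_arm, never from a script. Its arguments are lists of equal length, an entry for each row: "claw": the closure in counts, from 0 (fully open) to 255 (shut); "linear": the shift along the tool's x, y, z in mm, a list of three; "spin": the turn about the tool's z in rad. A call has 1 to 12 rows; each row is the pose to reach, as a shift and turn from the pose commanded when the call began, along the tool's axes at that moment; what a row does not reach only later rows make up. A row lasts 1/12 s, in which the tool goes at most 41.7 mm and 7.16 degrees, less where a joint would pass 70% of its speed; a pose out of reach is approached as far as the arm can. A call with a gripper value outside its range is refused whole. The fingers move at their own pace and stop on an object; the grip force is fixed at half the most. Time passes only in rows, so rows that repeat a pose let the fingers close. It gives the time, the measured TCP pose, the force, the opening and the grip force at its end, in the units of the state.
- ctrl.state(): the state, without advancing time (a new reading comes with each control period).
- ctrl.capture(name): name is "scene" or "top"; returns the picture (384x512x3 uint8, blue, green, red); there is no depth.
- ctrl.camera_info(name): a dict with "vfov" (degrees; the focal length in pixels is half the picture's height over the tangent of half this angle, whatever the lens; pixels are square), "cx", "cy" (the principal point, pixels), "R" (3x3) and "t" (3): a world point X has camera coordinates R X + t. Camera axes: x right, y down, z forward; pixel columns grow to the right and rows downward; lengths in m; the calibration is good to about 2 mm. A picture is of the moment at which its call begins. camera_info takes no time and is no camera call.
- ctrl.job_done(): hands the job in; it is judged then, once.
The state is a dict: "time_s": time; "joint_positions": joint angles; "qd": joint speeds; "joint_torque": joint torques, N m; "tool_pos": TCP position; "orientation": TCP orientation; "ft_force": force on the tool from outside, world axes, zero at the start; "ft_torque": the same for the moment, N m; "finger_gap": opening from 0.0 (shut) to 1.0 (fully open); "finger_force": force on a finger pad.
Only numpy, scipy, OpenCV 4.12 (cv2) and the standard library are available. Lean on these libraries where they do the work, as an engineer would, in place of code of your own. Each camera call takes 0.05 s, during which the arm holds its last target. There are 200 camera calls.

## Working session

There is one attempt and no reset: what is moved stays moved. The work goes in short steps, Python scripts to look and compute and a tool call to move; the robot and the scene stay as the last step left them, time stands still between calls to the robot, and variables do not carry over. Pictures are saved under pics/ and viewed, at most 10 in all, crops included, and the job is handed in when it is done.

Besides the shell and the picture viewer there is one more tool, called after "Call:" in YAML: its name, and indented under it one key for each argument. jog_arm: Moves the arm, as the interface text tells. Its arguments: {"type":"object","properties":{"claw":{"type":"array"},"linear":{"type":"array"},"spin":{"type":"array"}},"required":["claw","linear","spin"]}

```bash
mkdir -p pics; ls; python3 - <<'E'
from plant import ctrl
import cv2,numpy as np
s=ctrl.state();print(s)
for n in("scene","top"):
    i=ctrl.camera_info(n);print(n,i)
    cv2.imwrite(f"pics/{n}0.png",ctrl.capture(n))
print(ctrl.tcp_to_tips)
E
```

```text
pics
{'time_s': 0.0, 'joint_positions': array([ 1.07769313e+00,  3.79431409e-01,  1.73478194e+00, -1.27121865e-05,
        1.02848839e+00, -3.33288603e-02]), 'qd': array([-1.74312881e-04, -8.68459625e-04,  7.78114554e-05, -8.53938347e-04,
        2.26423852e-03,  6.70265390e-04]), 'joint_torque': array([-6.78846081e-04, -7.63728333e+01, -4.34377885e+01,  6.50861277e-02,
        4.24028258e-02, -1.43763295e-04]), 'tool_pos': array([0.31046354, 0.62695108, 0.2212717 ]), 'orientation': array([-7.15793858e-01, -3.05867515e+00,  1.68644243e-03]), 'ft_force': array([-0.17732372,  1.50861958, -0.00261455]), 'ft_torque': array([-0.00437161,  0.0344415 ,  0.03235083]), 'finger_force': 0.0, 'finger_gap': 1.0008614992943203}
scene {'vfov': 46.690756905158345, 'cx': 259.4425786777117, 'cy': 193.93170665296077, 'R': array([[-0.52072131,  0.85340964,  0.02326584],
       [ 0.50197574,  0.32810443, -0.80022987],
       [-0.69055751, -0.40501786, -0.5992419 ]]), 't': array([ 0.36760952, -0.21615723,  1.89040836])}
top {'vfov': 54.19030053018342, 'cx': 258.0682382625994, 'cy': 196.2581658493837, 'R': array([[ 0.01936466, -0.99981137,  0.00149289],
       [-0.98022293, -0.01927935, -0.19695508],
       [ 0.19694671,  0.0023506 , -0.98041138]]), 't': array([-0.08314212,  0.59420315,  1.04817121])}
0.008
```

```bash
python3 - <<'E'
import cv2
for n in("scene","top"):
    a=cv2.imread(f"pics/{n}0.png");cv2.imwrite(f"pics/{n}0b.png",cv2.resize(a,(800,600),interpolation=cv2.INTER_CUBIC))
E
```

```text
(no output)
```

View pics/top0b.png

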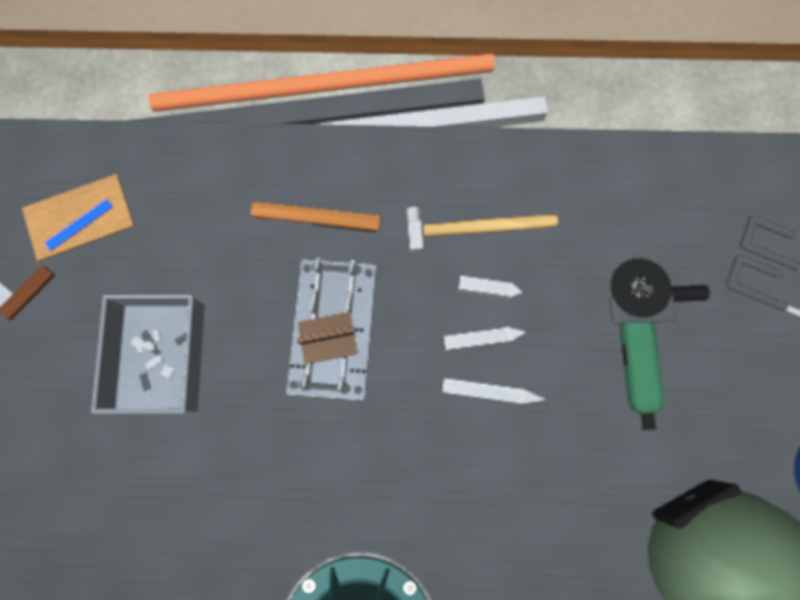

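View pics/scene0b.png

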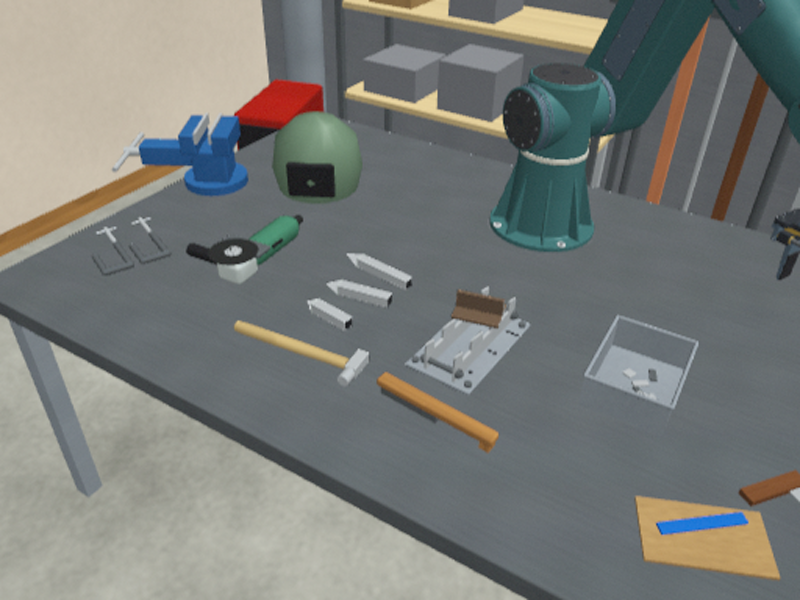

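The top view shows all three spines' points already to the right, away from the bin. In the 800 px picture: long butt (443,386) to tip (544,399), mid (445,342) to (525,332), short (460,283) to (522,292). The cradle is centred around (332,330), with the offcut over notches 2–3. The bin is around (148,353).

```bash
cat > h.py <<'E'
import numpy as np,cv2
from plant import ctrl
def ray(n,u,v,z):
    i=ctrl.camera_info(n);f=192/np.tan(np.radians(i["vfov"]/2));R=np.array(i["R"]);t=np.array(i["t"])
    c=-R.T@t;d=R.T@np.array([(u-i["cx"])/f,(v-i["cy"])/f,1]);return (c+d*(z-c[2])/d[2])
def proj(n,X):
    i=ctrl.camera_info(n);f=192/np.tan(np.radians(i["vfov"]/2));p=np.array(i["R"])@X+np.array(i["t"])
    return p[0]/p[2]*f+i["cx"],p[1]/p[2]*f+i["cy"]
E
python3 - <<'E'
from h import *
a=cv2.imread("pics/top0.png")
c=a[160:262,180:360];cv2.imwrite("pics/c1.png",cv2.resize(c,None,fx=4.4,fy=4.4,interpolation=cv2.INTER_CUBIC))
g=cv2.cvtColor(a,cv2.COLOR_BGR2GRAY);m=(g>125).astype(np.uint8);m[:,:275]=0;m[:,355:]=0;m[:165]=0;m[265:]=0
for k in cv2.findContours(m,cv2.RETR_EXTERNAL,cv2.CHAIN_APPROX_NONE)[0]:
    if cv2.contourArea(k)<80: continue
    k=k[:,0].astype(float);W=np.array([ray("top",u,v,.022)[:2] for u,v in k])
    (c0,s,an)=cv2.minAreaRect(W.astype(np.float32)*1000)
    tip=W[np.argmin(W[:,1])];butt=W[W[:,1]>W[:,1].max()-.006].mean(0)
    print(np.round(c0),np.round(s),round(an,1),"tip",tip.round(3),"butt",butt.round(3))
E
```

```text
[ 442. -244.] [195.  31.] 83.2 tip [ 0.431 -0.341] butt [ 0.454 -0.15 ]
[ 547. -228.] [ 31. 158.] 9.0 tip [ 0.562 -0.305] butt [ 0.538 -0.152]
[ 648. -240.] [124.  32.] 82.7 tip [ 0.643 -0.301] butt [ 0.655 -0.18 ]
```

View pics/c1.png

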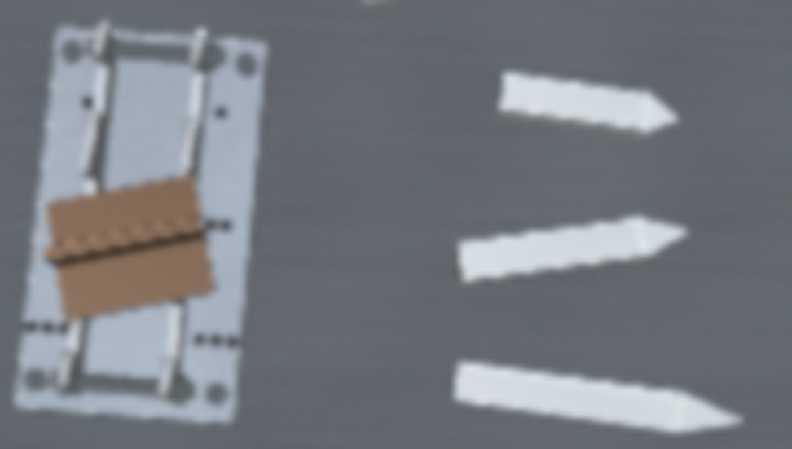

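```bash
cat >> h.py <<'E'
from scipy.optimize import least_squares,minimize
def rigid(n,px,z,loc):
    W=np.array([ray(n,u,v,z)[:2] for u,v in px]);loc=np.array(loc)
    f=lambda p:(loc@np.array([[np.cos(p[2]),np.sin(p[2])],[-np.sin(p[2]),np.cos(p[2])]])+p[:2]-W).ravel()
    r=least_squares(f,[*W.mean(0),0]);return r.x,np.sqrt((r.fun**2).mean())
def spinefit(n,m,p0,L):
    tot,b,o=L;K=8
    loc=np.array([(sx*.013,o,z) for sx in(-1,1) for z in(0,.026)]+[(sx*.013,o-b,z) for sx in(-1,1) for z in(0,.026)]+[(0,o-tot,.013)])
    def cost(p):
        c,s=np.cos(p[2]),np.sin(p[2])
        P=[proj(n,np.array([p[0]+c*x-s*y,p[1]+s*x+c*y,z])) for x,y,z in loc]
        q=cv2.convexHull((np.array(P)*K*16).round().astype(np.int32))
        im=np.zeros((384*K,512*K),np.uint8);cv2.fillPoly(im,[q],255,shift=4)
        im=cv2.resize(im,(512,384),interpolation=cv2.INTER_AREA)/255.
        return np.abs(im-m).sum()
    S=[p0]+[np.add(p0,d) for d in((.006,0,0),(0,.006,0),(0,0,.08))]
    r=minimize(cost,p0,method="Nelder-Mead",options=dict(initial_simplex=S,maxfev=90,xatol=2e-4,fatol=.3));return r.x,r.fun
LS=dict(long=(.195,.150,.083),mid=(.160,.125,.069),short=(.125,.100,.054))
E
python3 - <<'E'
from h import *
a=cv2.imread("pics/top0.png")
cr=lambda L:[(180+u/4.4,160+v/4.4) for u,v in L]
R=lambda hx,hy:[(hx,hy),(hx,-hy),(-hx,-hy),(-hx,hy)]
print("cradle",rigid("top",cr([(57,25),(267,42),(235,422),(14,407)]),.008,R(.135,.075)))
print("offcut",rigid("top",cr([(46,204),(195,176),(215,290),(68,320)]),.076,R(.04,.05)))
print("bin",rigid("top",[(u*.64,v*.64) for u,v in[(104,296),(193,296),(188,412),(93,412)]],.075,R(.105,.08)))
p,_=rigid("top",cr([(57,25),(267,42),(235,422),(14,407)]),.008,R(.135,.075))
for k in(1,2,3): print("notch",k,p[0]+(2-k)*.08*np.cos(p[2]),p[1]+(2-k)*.08*np.sin(p[2]))
# dimples as check: rows notch1 left/right
print([ray("top",*q,.008)[:2].round(3) for q in cr([(88,102),(221,112),(220,225),(44,327),(217,341)])])
g=cv2.cvtColor(a,cv2.COLOR_BGR2GRAY).astype(float);bg=95
m=np.zeros_like(g);m[165:265,275:355]=np.clip((g[165:265,275:355]-100)/(170),0,1)
m=(g>140).astype(float)
for k,c in dict(long=(.442,-.23,.12),mid=(.547,-.22,-.16),short=(.648,-.233,.12)).items():
    u,v=proj("top",np.array([c[0],c[1],.02]));mm=np.zeros_like(m);u,v=int(u),int(v);mm[v-17:v+18,u-40:u+50]=m[v-17:v+18,u-40:u+50]
    c=(c[0],c[1],c[2]*(1));print(k,spinefit("top",mm,np.array(c),LS[k]))
E
```

```text
cradle (array([ 0.56054977,  0.06707355, -0.05423779]), np.float64(0.0005599148914451044))
offcut (array([0.5312947 , 0.06602032, 0.21846032]), np.float64(0.0012587316361019677))
bin (array([0.49694488, 0.40016579, 0.03078781]), np.float64(0.0033101175261115415))
notch 1 0.6404321310842973 0.06273665780949138
notch 2 0.5605497717426735 0.06707355370583012
notch 3 0.48066741240104965 0.07141044960216887
[array([0.644, 0.11 ]), array([0.639, 0.016]), array([0.558, 0.014]), array([0.484, 0.132]), array([0.477, 0.013])]
long (array([ 0.44314353, -0.23415339, -0.12313867]), np.float64(45.23137254901961))
mid (array([ 0.54594222, -0.22222005,  0.14815644]), np.float64(33.45882352941176))
short (array([ 0.64973643, -0.23618208, -0.13530049]), np.float64(34.92941176470588))
```

```bash
cat >> h.py <<'E'
from scipy.spatial.transform import Rotation as Ro
def go(*wps):
    s=ctrl.state();R=Ro.from_rotvec(s["orientation"]).as_matrix();p=s["tool_pos"];y0=np.arctan2(R[1,1],R[0,1])
    print("t",round(s["time_s"],2),p.round(4),"yaw",y0.round(3),"gap",round(s["finger_gap"]*91,1),"F",s["ft_force"].round(1),"j",s["joint_positions"].round(2))
    for x,y,z,yaw in wps:
        d=(y0-yaw+np.pi/2)%np.pi-np.pi/2
        print((R.T@(np.array([x,y,z])-p)*1000).round(1),"spin",d.round(3))
E
python3 -c "
from h import *
go((.531,.066,.20,.218),(.531,.066,.092,.218))"
```

```text
t 0.1 [0.3105 0.627  0.2213] yaw 1.111 gap 90.8 F [ 0.8  0.8 -1.3] j [ 1.08  0.38  1.73  0.    1.03 -0.03]
[-446.6 -404.9   21.7] spin 0.893
[-446.6 -404.8  129.7] spin 0.893
```

Call:
jog_arm:
  claw: [60,60,60,60,60,60,60,60,60,60,60,60]
  linear:
    - [-447,-405,22]
    - [-447,-405,22]
    - [-447,-405,22]
    - [-447,-405,22]
    - [-447,-405,22]
    - [-447,-405,22]
    - [-447,-405,22]
    - [-447,-405,22]
    - [-447,-405,22]
    - [-447,-405,22]
    - [-447,-405,22]
    - [-447,-405,22]
  spin: [0.893,0.893,0.893,0.893,0.893,0.893,0.893,0.893,0.893,0.893,0.893,0.893]

```text
time_s: 1.1
tool_pos: [0.4938, 0.1603, 0.2037]
orientation: [1.966, 2.45, -0.0]
ft_force: [1.1, 1.2, -1.0]
finger_gap: 0.766
finger_force: 0.0
```

```bash
python3 -c "
from h import *
go((.531,.066,.20,.218),(.531,.066,.092,.218))"
```

```text
t 1.1 [0.4938 0.1603 0.2037] yaw 0.218 gap 69.7 F [ 1.1  1.2 -1. ] j [ 0.27  0.12  2.11 -0.    0.92  0.05]
[-100.1   16.     3.7] spin 0.0
[-100.1   16.   111.7] spin 0.0
```

Call:
jog_arm:
  claw: [60,60,60,60,60,60,60,60,60,60,60]
  linear:
    - [-40,6,2]
    - [-75,12,3]
    - [-95,15,4]
    - [-100,16,4]
    - [-100,16,4]
    - [-100,16,24]
    - [-100,16,50]
    - [-100,16,75]
    - [-100,16,85]
    - [-100,16,90]
    - [-100,16,90]
  spin: [0,0,0,0,0,0,0,0,0,0,0]

```text
time_s: 2.02
tool_pos: [0.5303, 0.0689, 0.1133]
orientation: [-1.965, -2.45, 0.001]
ft_force: [-0.9, -0.4, -0.1]
finger_gap: 0.764
finger_force: 0.0
```

```bash
python3 -c "
from h import *
go((.531,.066,.092,.218))
a=ctrl.capture('scene');cv2.imwrite('pics/s1.png',cv2.resize(a[150:260,230:370],None,fx=5,fy=5,interpolation=2))"
```

```text
t 2.02 [0.5303 0.0689 0.1133] yaw 0.219 gap 69.5 F [-0.9 -0.4 -0.1] j [ 0.09  0.29  2.11  0.    0.75 -0.13]
[-3.   0.1 21.3] spin 0.001
```

View pics/s1.png

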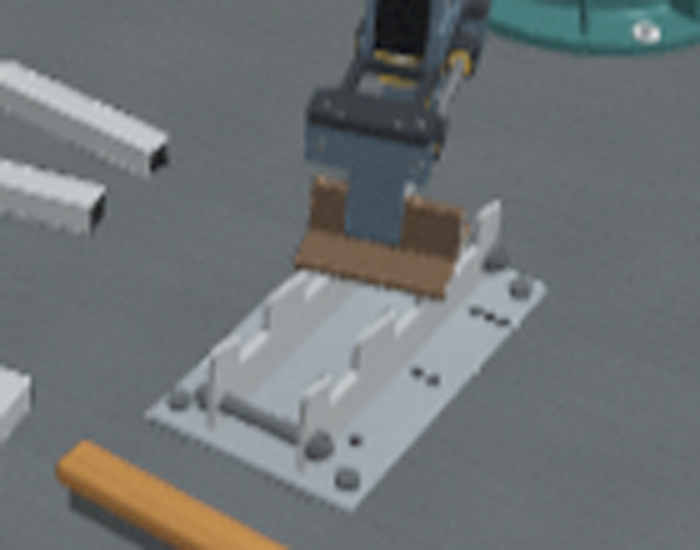

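The gripper straddles the stem centrally at about (375,215) in the crop. I'll descend and grip.

Call:
jog_arm:
  claw: [60,60,60,230,255,255,255,255,255,255,255,255]
  linear:
    - [-3,0,12]
    - [-3,0,21]
    - [-3,0,21]
    - [-3,0,21]
    - [-3,0,21]
    - [-3,0,21]
    - [-3,0,21]
    - [-3,0,21]
    - [-3,0,21]
    - [-3,0,21]
    - [-3,0,21]
    - [-3,0,21]
  spin: [0,0,0,0,0,0,0,0,0,0,0,0]

```text
time_s: 3.07
tool_pos: [0.5315, 0.0653, 0.0927]
orientation: [1.967, 2.45, 0.0]
ft_force: [-0.6, 0.1, -0.2]
finger_gap: 0.137
finger_force: 0.0
```

```bash
python3 -c "
from h import *
go((.531,.066,.165,.218),(.497,.40,.17,.031),(.497,.40,.035,.031))"
```

```text
t 3.07 [0.5315 0.0653 0.0927] yaw 0.218 gap 12.5 F [-0.6  0.1 -0.2] j [ 0.08  0.32  2.11  0.    0.7  -0.14]
[  0.8  -0.3 -72.3] spin 0.0
[334.3  38.7 -77.3] spin 0.187
[334.3  38.7  57.7] spin 0.187
```

Call:
jog_arm:
  claw: [255,255,255,255,255,255,255,255,255,255]
  linear:
    - [0,0,0]
    - [0,0,0]
    - [0,0,0]
    - [0,0,0]
    - [0,0,-5]
    - [0,0,-15]
    - [0,0,-30]
    - [0,0,-45]
    - [0,0,-60]
    - [0,0,-75]
  spin: [0,0,0,0,0,0,0,0,0,0]

```text
time_s: 3.9
tool_pos: [0.531, 0.0652, 0.1688]
orientation: [-1.966, -2.45, 0.001]
ft_force: [-0.0, 0.2, -6.5]
finger_gap: 0.098
finger_force: 30.0
```

```bash
python3 -c "
from h import *
go((.531,.066,.165,.218),(.497,.40,.17,.031),(.497,.40,.035,.031))"
```

```text
t 3.9 [0.531  0.0652 0.1688] yaw 0.218 gap 8.9 F [-0.   0.2 -6.5] j [ 0.08  0.2   2.09 -0.    0.85 -0.14]
[0.8 0.2 3.8] spin -0.0
[334.2  39.2  -1.2] spin 0.187
[334.2  39.3 133.8] spin 0.187
```

Call:
jog_arm:
  claw: [255,255,255,255,255,255,255,255,255,255,255,255]
  linear:
    - [12,1,0]
    - [40,4,0]
    - [75,9,0]
    - [110,13,0]
    - [145,17,0]
    - [180,21,0]
    - [215,25,0]
    - [250,29,0]
    - [282,33,0]
    - [310,36,0]
    - [327,38,0]
    - [334,39,0]
  spin: [0,0.02,0.04,0.06,0.08,0.1,0.12,0.14,0.16,0.17,0.18,0.187]

```text
time_s: 4.9
tool_pos: [0.4961, 0.4023, 0.1673]
orientation: [-2.185, -2.257, 0.001]
ft_force: [-0.6, -0.4, -6.6]
finger_gap: 0.099
finger_force: 30.0
```

Call:
jog_arm:
  claw: [255,255,255,255,255,255,255,255,255,255,255,255]
  linear:
    - [0,0,0]
    - [0,0,10]
    - [0,0,30]
    - [0,0,50]
    - [0,0,70]
    - [0,0,90]
    - [0,0,105]
    - [0,0,115]
    - [0,0,123]
    - [0,0,128]
    - [0,0,132]
    - [0,0,134]
  spin: [0,0,0,0,0,0,0,0,0,0,0,0]

```text
time_s: 5.9
tool_pos: [0.4976, 0.3999, 0.0337]
orientation: [2.187, 2.256, 0.001]
ft_force: [-0.4, -0.1, -7.0]
finger_gap: 0.099
finger_force: 30.0
```

```bash
python3 -c "
from h import *
go((.497,.40,.035,.031))"
```

```text
t 5.9 [0.4976 0.3999 0.0337] yaw 0.031 gap 9.0 F [-0.4 -0.1 -7. ] j [ 0.64  0.55  1.91 -0.    0.69  0.61]
[ 0.2 -0.5 -1.3] spin -0.0
```

Call:
jog_arm:
  claw: [255,255,255,255,200,140,110,110,110,110,110,110]
  linear:
    - [0,0,1]
    - [0,0,2]
    - [0,0,3]
    - [0,0,4]
    - [0,0,4]
    - [0,0,4]
    - [0,0,4]
    - [0,0,4]
    - [0,0,4]
    - [0,0,4]
    - [0,0,4]
    - [0,0,-20]
  spin: [0,0,0,0,0,0,0,0,0,0,0,0]

```text
time_s: 6.9
tool_pos: [0.4954, 0.3982, 0.0504]
orientation: [-2.186, -2.255, 0.009]
ft_force: [-1.4, -0.6, -1.2]
finger_gap: 0.565
finger_force: 0.0
```

```bash
python3 -c "
from h import *
go((.497,.40,.18,.031),(.4431,-.2342,.12,-.123))"
```

```text
t 6.9 [0.4954 0.3982 0.0504] yaw 0.031 gap 51.4 F [-1.4 -0.6 -1.2] j [ 0.64  0.52  1.91 -0.    0.72  0.61]
[   1.3    1.1 -129.6] spin -0.0
[-630.7  -72.1  -67.2] spin 0.154
```

Call:
jog_arm:
  claw: [30,30,30,30,30,30,30,30,30,30,30,30]
  linear:
    - [0,0,-40]
    - [0,0,-80]
    - [0,0,-115]
    - [0,0,-130]
    - [-40,-5,-130]
    - [-80,-9,-130]
    - [-120,-14,-130]
    - [-160,-18,-130]
    - [-200,-23,-130]
    - [-240,-27,-130]
    - [-280,-32,-130]
    - [-320,-37,-130]
  spin: [0,0,0,0,0.05,0.1,0.154,0.154,0.154,0.154,0.154,0.154]

```text
time_s: 7.9
tool_pos: [0.4697, 0.0771, 0.1839]
orientation: [2.353, 2.081, 0.001]
ft_force: [0.2, -0.9, -0.5]
finger_gap: 0.884
finger_force: 0.0
```

```bash
python3 -c "
from h import *
go((.4431,-.2342,.12,-.123))"
```

```text
t 7.9 [0.4697 0.0771 0.1839] yaw -0.123 gap 80.4 F [ 0.2 -0.9 -0.5] j [ 0.11  0.08  2.2  -0.    0.87  0.24]
[-312.2   11.6   63.9] spin 0.0
```

Call:
jog_arm:
  claw: [30,30,30,30,30,30,30,30,30,30,30,30]
  linear:
    - [-40,2,8]
    - [-80,4,16]
    - [-120,5,24]
    - [-160,6,32]
    - [-200,8,40]
    - [-240,9,48]
    - [-275,10,56]
    - [-300,11,62]
    - [-310,12,64]
    - [-312,12,64]
    - [-312,12,64]
    - [-312,12,85]
  spin: [0,0,0,0,0,0,0,0,0,0,0,0]

```text
time_s: 8.9
tool_pos: [0.446, -0.2324, 0.1015]
orientation: [2.35, 2.078, 0.003]
ft_force: [1.5, -0.6, 0.4]
finger_gap: 0.886
finger_force: 0.0
```

```bash
python3 -c "
from h import *
go((.4431,-.2342,.013,-.123))"
```

```text
t 8.9 [ 0.446  -0.2324  0.1015] yaw -0.122 gap 80.6 F [ 1.5 -0.6  0.4] j [-0.53  0.26  2.18  0.    0.7  -0.4 ]
[-1.9 -3.1 88.5] spin 0.001
```

Call:
jog_arm:
  claw: [30,30,30,30,30,30,30,110,190,220,220,220]
  linear:
    - [-1,-1,20]
    - [-1,-1,40]
    - [-1,-1,60]
    - [-1,-1,75]
    - [-1,-1,83]
    - [-1,-1,86]
    - [-1,-1,86]
    - [-1,-1,86]
    - [-1,-1,86]
    - [-1,-1,86]
    - [-1,-1,86]
    - [-1,-1,86]
  spin: [0,0,0,0,0,0,0,0,0,0,0,0]

```text
time_s: 9.9
tool_pos: [0.4429, -0.2334, 0.0131]
orientation: [2.354, 2.08, 0.0]
ft_force: [-0.4, 0.7, -0.4]
finger_gap: 0.548
finger_force: 0.0
```

```bash
python3 -c "
from h import *
go((.4431,-.2342,.013,-.123))"
```

```text
t 9.9 [ 0.4429 -0.2334  0.0131] yaw -0.123 gap 49.8 F [-0.4  0.7 -0.4] j [-0.53  0.44  2.18  0.    0.52 -0.41]
[-0.8  0.3  0.1] spin -0.0
```

Call:
jog_arm:
  claw: [220,220,220,220,220,220,220,220,220,220,220,220]
  linear:
    - [0,0,0]
    - [0,0,0]
    - [0,0,0]
    - [0,0,0]
    - [0,0,0]
    - [0,0,0]
    - [0,0,0]
    - [0,0,-3]
    - [0,0,-10]
    - [0,0,-25]
    - [0,0,-45]
    - [0,0,-65]
  spin: [0,0,0,0,0,0,0,0,0,0,0,0]

```text
time_s: 10.9
tool_pos: [0.4424, -0.233, 0.0785]
orientation: [-2.353, -2.08, 0.0]
ft_force: [-0.1, 1.2, -4.1]
finger_gap: 0.287
finger_force: 30.0
```

```bash
python3 -c "
from h import *
i=cv2.resize(ctrl.capture('scene')[130:260,200:360],None,fx=4,fy=4,interpolation=2);cv2.imwrite('pics/s2.png',i)
b=ctrl.capture('top');cv2.imwrite('pics/t2.png',b[160:300,40:380].repeat(2,0).repeat(2,1))
go((.6404,.0627,.15,-.054))"
```

```text
t 11.0 [ 0.4443 -0.2341  0.0805] yaw -0.123 gap 26.1 F [ 0.7  1.  -3.9] j [-0.53  0.3   2.18  0.    0.65 -0.41]
[318.4 158.5 -69.4] spin -0.069
```

View pics/t2.png

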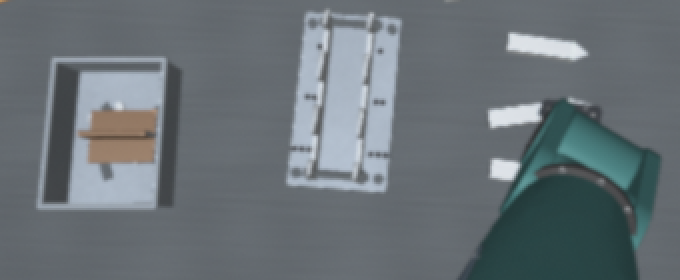

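The offcut lies flat in the bin at (122,135) in the crop. The cradle is clear, and the long spine is in the grip (26.1 mm opening).

Call:
jog_arm:
  claw: [220,220,220,220,220,220,220,220,220,220,220,220]
  linear:
    - [0,0,-25]
    - [15,7,-50]
    - [45,22,-69]
    - [80,40,-69]
    - [115,57,-69]
    - [150,75,-69]
    - [185,92,-69]
    - [220,110,-69]
    - [255,127,-69]
    - [285,142,-69]
    - [308,153,-69]
    - [318,158,-69]
  spin: [0,0,0,-0.02,-0.03,-0.04,-0.05,-0.06,-0.069,-0.069,-0.069,-0.069]

```text
time_s: 12.0
tool_pos: [0.6397, 0.0658, 0.1458]
orientation: [-2.278, -2.163, -0.0]
ft_force: [-0.4, -0.0, -2.7]
finger_gap: 0.28
finger_force: 30.0
```

Call:
jog_arm:
  claw: [220,220]
  linear:
    - [0,0,0]
    - [0,0,0]
  spin: [0,0]

```text
time_s: 12.17
tool_pos: [0.6379, 0.063, 0.1457]
orientation: [-2.279, -2.161, 0.002]
ft_force: [-1.0, -1.1, -3.4]
finger_gap: 0.282
finger_force: 30.0
```

```bash
python3 -c "
from h import *
for n in('scene',):
    a=ctrl.capture(n);cv2.imwrite('pics/s3.png',cv2.resize(a[150:260,220:360],None,fx=5,fy=5,interpolation=2))
go((.6404,.0627,.0585,-.054))"
```

```text
t 12.22 [0.6377 0.0624 0.1459] yaw -0.054 gap 25.6 F [ 0.7 -0.3 -3.7] j [ 0.06  0.38  1.89 -0.    0.87  0.12]
[ 0.5  2.8 87.4] spin -0.0
```

View pics/s3.png

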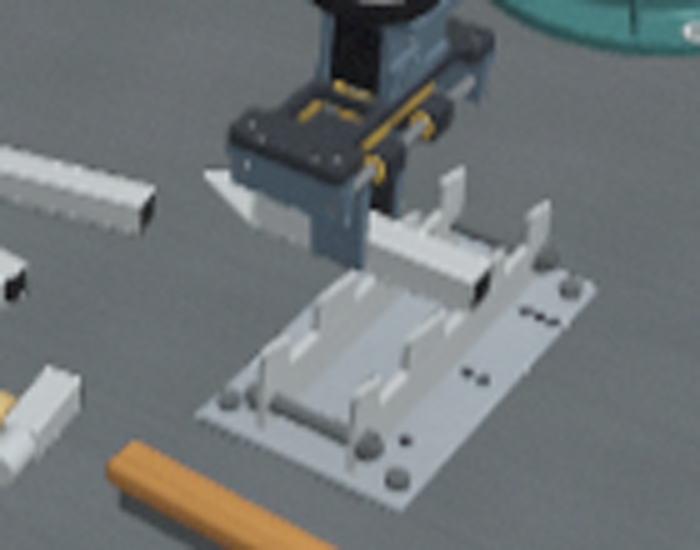

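```bash
python3 -c "
from h import *
c,s=np.cos(-.0542),np.sin(-.0542)
for k in (1,2):
  for y in (.036,-.030):
    L=[((2-k)*.08+dx,y,z) for dx,z in((.021,.069),(.018,.045),(-.018,.045),(-.021,.069))]
    print(k,y,[tuple(np.round((np.array(proj('scene',np.array([.5605+c*x-s*y,.0671+s*x+c*y,z])))-(220,150))*5)) for x,y,z in L])
  print([tuple(np.round((np.array(proj('scene',np.array([.5605+c*x,.0671+s*x,.058])))-(220,150))*5)) for x in(.08,)])
i=cv2.imread('pics/s3.png')[270:520,180:430];cv2.imwrite('pics/s3b.png',cv2.resize(i,(750,600) if 0 else (600,600),interpolation=2))
"
```

```text
1 0.036 [(np.float64(373.0), np.float64(374.0)), (np.float64(373.0), np.float64(401.0)), (np.float64(403.0), np.float64(370.0)), (np.float64(408.0), np.float64(338.0))]
1 -0.03 [(np.float64(282.0), np.float64(333.0)), (np.float64(283.0), np.float64(360.0)), (np.float64(313.0), np.float64(330.0)), (np.float64(318.0), np.float64(298.0))]
[(np.float64(340.0), np.float64(347.0))]
2 0.036 [(np.float64(438.0), np.float64(307.0)), (np.float64(437.0), np.float64(333.0)), (np.float64(465.0), np.float64(305.0)), (np.float64(471.0), np.float64(273.0))]
2 -0.03 [(np.float64(349.0), np.float64(269.0)), (np.float64(349.0), np.float64(295.0)), (np.float64(378.0), np.float64(268.0)), (np.float64(382.0), np.float64(237.0))]
[(np.float64(340.0), np.float64(347.0))]
```

View pics/s3b.png

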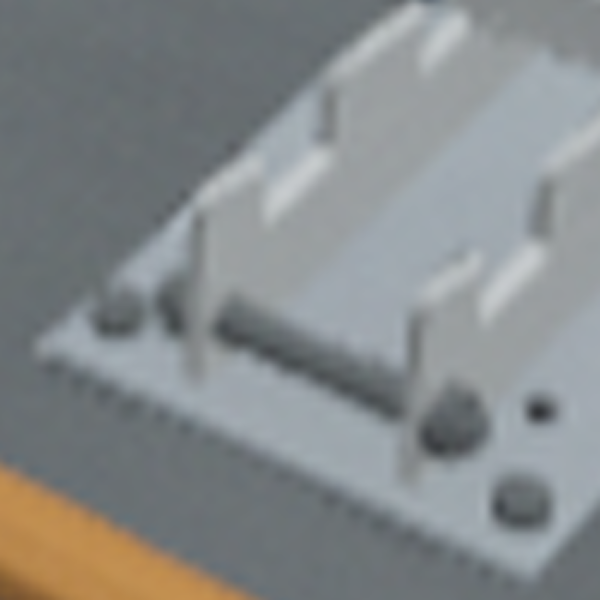

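Call:
jog_arm:
  claw: [220,220,220,220,220,220,220,220,220,220,220]
  linear:
    - [1,2,8]
    - [1,2,20]
    - [1,2,35]
    - [1,2,50]
    - [1,2,60]
    - [1,2,67]
    - [1,2,73]
    - [1,2,78]
    - [1,2,82]
    - [1,2,84]
    - [1,2,84]
  spin: [0,0,0,0,0,0,0,0,0,0,0]

```text
time_s: 13.13
tool_pos: [0.6406, 0.0639, 0.0625]
orientation: [-2.28, -2.161, 0.0]
ft_force: [-0.9, -0.1, -4.0]
finger_gap: 0.286
finger_force: 30.0
```

```bash
python3 -c "
from h import *
go((.6404,.0627,.0585,-.054))"
```

```text
t 13.13 [0.6406 0.0639 0.0625] yaw -0.054 gap 26.0 F [-0.9 -0.1 -4. ] j [ 0.06  0.51  1.9  -0.    0.74  0.12]
[-1.2 -0.2  4. ] spin 0.0
```

No contact, so it has entered the notch freely. I'll lower the last 4 mm and release.

Call:
jog_arm:
  claw: [220,220,220,220,220,170,130,110,110,110,110,110]
  linear:
    - [-1,0,1]
    - [-1,0,2]
    - [-1,0,3]
    - [-1,0,4]
    - [-1,0,4]
    - [-1,0,4]
    - [-1,0,4]
    - [-1,0,4]
    - [-1,0,4]
    - [-1,0,4]
    - [-1,0,4]
    - [-1,0,-10]
  spin: [0,0,0,0,0,0,0,0,0,0,0,0]

```text
time_s: 14.13
tool_pos: [0.6391, 0.0628, 0.071]
orientation: [-2.279, -2.159, 0.004]
ft_force: [-1.0, 0.1, -0.3]
finger_gap: 0.571
finger_force: 0.0
```

```bash
python3 -c "
from h import *
go((.6404,.0627,.16,-.054),(.546,-.2222,.15,.148))"
```

```text
t 14.13 [0.6391 0.0628 0.071 ] yaw -0.054 gap 52.0 F [-1.   0.1 -0.3] j [ 0.06  0.5   1.9  -0.    0.75  0.12]
[ -0.   1. -89.] spin -0.0
[-289.6  -77.8  -78.6] spin -0.202
```

Call:
jog_arm:
  claw: [110,90,60,30,30,30,30,30,30,30,30,30]
  linear:
    - [0,0,-20]
    - [0,0,-50]
    - [0,0,-75]
    - [-25,-7,-79]
    - [-60,-16,-79]
    - [-100,-27,-79]
    - [-140,-38,-79]
    - [-180,-48,-79]
    - [-220,-59,-79]
    - [-255,-69,-79]
    - [-280,-75,-79]
    - [-290,-78,-79]
  spin: [0,0,0,0,-0.04,-0.08,-0.12,-0.16,-0.202,-0.202,-0.202,-0.202]

```text
time_s: 15.13
tool_pos: [0.5463, -0.2254, 0.1529]
orientation: [2.053, 2.376, 0.0]
ft_force: [0.4, 0.4, 0.8]
finger_gap: 0.879
finger_force: 0.0
```

```bash
python3 -c "
from h import *
b=ctrl.capture('top');cv2.imwrite('pics/t3.png',cv2.resize(b[160:262,180:360],None,fx=4.4,fy=4.4,interpolation=2))
go((.546,-.2222,.013,.148))"
```

```text
t 15.18 [ 0.5463 -0.2253  0.1527] yaw 0.146 gap 80.1 F [-0.2 -0.4 -0.2] j [-0.43  0.3   1.99 -0.    0.85 -0.58]
[3.200e+00 1.000e-01 1.397e+02] spin -0.002
```

View pics/t3.png

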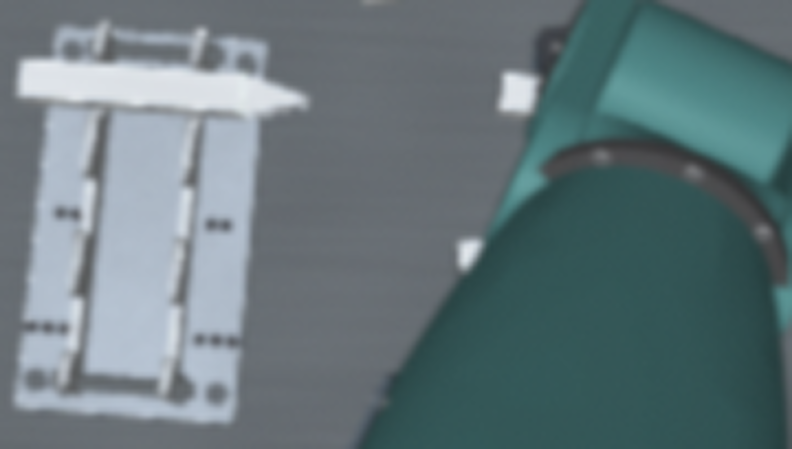

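The long spine lies in notch 1, butt (18,80), tip (308,100), level across both plates. Next is the mid spine.

Call:
jog_arm:
  claw: [30,30,30,30,30,30,30,30,110,190,220,220]
  linear:
    - [2,0,25]
    - [2,0,55]
    - [2,0,85]
    - [2,0,110]
    - [2,0,127]
    - [2,0,136]
    - [2,0,139]
    - [2,0,139]
    - [2,0,139]
    - [2,0,139]
    - [2,0,139]
    - [2,0,139]
  spin: [0,0,0,0,0,0,0,0,0,0,0,0]

```text
time_s: 16.18
tool_pos: [0.5472, -0.2207, 0.0135]
orientation: [2.05, 2.379, 0.001]
ft_force: [-0.3, 0.1, -0.7]
finger_gap: 0.622
finger_force: 0.0
```

Call:
jog_arm:
  claw: [220,220,220,220,220,220,220,220,220,220,220,220]
  linear:
    - [0,0,0]
    - [0,0,0]
    - [0,0,0]
    - [0,0,0]
    - [0,0,0]
    - [0,0,0]
    - [0,0,0]
    - [0,0,0]
    - [0,0,0]
    - [0,0,-3]
    - [0,0,-10]
    - [0,0,-25]
  spin: [0,0,0,0,0,0,0,0,0,0,0,0]

```text
time_s: 17.18
tool_pos: [0.546, -0.2201, 0.037]
orientation: [-2.05, -2.378, 0.001]
ft_force: [-1.2, 0.0, -2.1]
finger_gap: 0.279
finger_force: 30.0
```

```bash
python3 -c "
from h import *
go((.546,-.222,.15,.148),(.5604,.067,.15,-.054))"
```

```text
t 17.18 [ 0.546  -0.2201  0.037 ] yaw 0.148 gap 25.4 F [-1.2  0.  -2.1] j [-0.42  0.49  2.01  0.    0.65 -0.57]
[  -1.8   -0.4 -113. ] spin -0.0
[ 282.    56.4 -112.7] spin 0.202
```

Call:
jog_arm:
  claw: [220,220,220,220,220,220,220,220,220,220,220,220]
  linear:
    - [0,0,-25]
    - [0,0,-60]
    - [5,1,-95]
    - [30,6,-113]
    - [65,13,-113]
    - [105,21,-113]
    - [145,29,-113]
    - [185,37,-113]
    - [225,45,-113]
    - [258,52,-113]
    - [276,55,-113]
    - [284,56,-113]
  spin: [0,0,0,0,0.04,0.08,0.12,0.16,0.19,0.202,0.202,0.202]

```text
time_s: 18.18
tool_pos: [0.5603, 0.0712, 0.1513]
orientation: [2.278, 2.163, 0.001]
ft_force: [-0.5, 0.1, -3.5]
finger_gap: 0.284
finger_force: 30.0
```

Call:
jog_arm:
  claw: [220,220,220]
  linear:
    - [0,0,0]
    - [0,0,5]
    - [0,0,10]
  spin: [0,0,0]

```text
time_s: 18.43
tool_pos: [0.5604, 0.0677, 0.1406]
orientation: [2.281, 2.159, 0.001]
ft_force: [0.3, -1.0, -2.7]
finger_gap: 0.284
finger_force: 30.0
```

```bash
python3 -c "
from h import *
go((.5604,.0685,.0585,-.054))"
```

```text
t 18.43 [0.5604 0.0677 0.1406] yaw -0.055 gap 25.9 F [ 0.3 -1.  -2.7] j [ 0.08  0.28  2.05 -0.    0.81  0.13]
[ 0.8 -0.1 82.1] spin -0.001
```

Call:
jog_arm:
  claw: [220,220,220,220,220,220,220,220,220,220,220]
  linear:
    - [1,0,8]
    - [1,0,20]
    - [1,0,35]
    - [1,0,48]
    - [1,0,57]
    - [1,0,63]
    - [1,0,68]
    - [1,0,73]
    - [1,0,76]
    - [1,0,78]
    - [1,0,78]
  spin: [0,0,0,0,0,0,0,0,0,0,0]

```text
time_s: 19.35
tool_pos: [0.5603, 0.0697, 0.0626]
orientation: [-2.281, -2.161, 0.0]
ft_force: [0.1, 0.1, -2.5]
finger_gap: 0.279
finger_force: 30.0
```

```bash
python3 -c "
from h import *
go((.5604,.0685,.0585,-.054))"
```

```text
t 19.35 [0.5603 0.0697 0.0626] yaw -0.054 gap 25.4 F [ 0.1  0.1 -2.5] j [0.08 0.41 2.06 0.   0.67 0.14]
[-1.2  0.1  4.1] spin 0.0
```

Call:
jog_arm:
  claw: [220,220,220,220,220,170,130,110,110,110,110,110]
  linear:
    - [-1,0,1]
    - [-1,0,2]
    - [-1,0,3]
    - [-1,0,4]
    - [-1,0,4]
    - [-1,0,4]
    - [-1,0,4]
    - [-1,0,4]
    - [-1,0,4]
    - [-1,0,4]
    - [-1,0,4]
    - [-1,0,-10]
  spin: [0,0,0,0,0,0,0,0,0,0,0,0]

```text
time_s: 20.35
tool_pos: [0.5589, 0.0685, 0.0712]
orientation: [-2.279, -2.159, 0.004]
ft_force: [-0.2, -0.2, -0.2]
finger_gap: 0.567
finger_force: 0.0
```

```bash
python3 -c "
from h import *
go((.5604,.0685,.15,-.054),(.6497,-.2362,.15,-.130))"
```

```text
t 20.35 [0.5589 0.0685 0.0712] yaw -0.054 gap 51.6 F [-0.2 -0.2 -0.2] j [ 0.08  0.4   2.06 -0.    0.69  0.13]
[  0.    1.3 -78.8] spin -0.0
[-299.4  106.9  -79. ] spin 0.076
```

Call:
jog_arm:
  claw: [110,90,60,30,30,30,30,30,30,30,30,30]
  linear:
    - [0,0,-20]
    - [0,0,-50]
    - [0,0,-75]
    - [-25,9,-79]
    - [-60,21,-79]
    - [-100,36,-79]
    - [-140,50,-79]
    - [-180,64,-79]
    - [-220,78,-79]
    - [-258,92,-79]
    - [-285,102,-79]
    - [-299,107,-79]
  spin: [0,0,0,0,0.02,0.04,0.06,0.076,0.076,0.076,0.076,0.076]

```text
time_s: 21.35
tool_pos: [0.6518, -0.2394, 0.1531]
orientation: [2.362, 2.069, 0.001]
ft_force: [0.3, -0.0, -0.2]
finger_gap: 0.881
finger_force: 0.0
```

Call:
jog_arm:
  claw: [30,30,30,30,30,30,30,30]
  linear:
    - [0,0,0]
    - [0,0,15]
    - [0,0,40]
    - [0,0,65]
    - [0,0,90]
    - [0,0,105]
    - [0,0,110]
    - [0,0,110]
  spin: [0,0,0,0,0,0,0,0]

```text
time_s: 22.02
tool_pos: [0.6502, -0.2344, 0.0405]
orientation: [-2.359, -2.072, 0.002]
ft_force: [0.2, -0.5, 0.6]
finger_gap: 0.883
finger_force: 0.0
```

```bash
python3 -c "
from h import *
go((.6497,-.2362,.013,-.13))"
```

```text
t 22.02 [ 0.6502 -0.2344  0.0405] yaw -0.129 gap 80.4 F [ 0.2 -0.5  0.6] j [-0.38  0.6   1.79  0.    0.75 -0.25]
[-1.9 -0.2 27.5] spin 0.001
```

Call:
jog_arm:
  claw: [30,30,30,30,110,190,220,220,220,220,220,220]
  linear:
    - [-1,0,12]
    - [-1,0,22]
    - [-1,0,27]
    - [-1,0,27]
    - [-1,0,27]
    - [-1,0,27]
    - [-1,0,27]
    - [-1,0,27]
    - [-1,0,27]
    - [-1,0,27]
    - [-1,0,27]
    - [-1,0,27]
  spin: [0,0,0,0,0,0,0,0,0,0,0,0]

```text
time_s: 23.02
tool_pos: [0.6507, -0.2366, 0.0147]
orientation: [-2.361, -2.072, 0.0]
ft_force: [-0.7, 0.7, 0.3]
finger_gap: 0.332
finger_force: 0.6
```

Call:
jog_arm:
  claw: [220,220,220,220,220,220,220,220,220,220]
  linear:
    - [0,0,0]
    - [0,0,0]
    - [0,0,0]
    - [0,0,0]
    - [0,0,0]
    - [0,0,-3]
    - [0,0,-10]
    - [0,0,-30]
    - [0,0,-55]
    - [0,0,-80]
  spin: [0,0,0,0,0,0,0,0,0,0]

```text
time_s: 23.85
tool_pos: [0.6506, -0.2366, 0.0957]
orientation: [-2.361, -2.072, 0.0]
ft_force: [0.1, 0.3, -1.3]
finger_gap: 0.284
finger_force: 30.0
```

```bash
python3 -c "
from h import *
go((.6497,-.2362,.15,-.13),(.4806,.0715,.16,-.054))"
```

```text
t 23.85 [ 0.6506 -0.2366  0.0957] yaw -0.13 gap 25.8 F [ 0.1  0.3 -1.3] j [-0.38  0.52  1.79  0.    0.83 -0.25]
[  0.2  -1.  -54.3] spin -0.0
[ 283.4 -208.5  -64.1] spin -0.076
```

Call:
jog_arm:
  claw: [220,220,220,220,220,220,220,220,220,220,220,220]
  linear:
    - [5,-4,-30]
    - [20,-15,-60]
    - [50,-37,-64]
    - [80,-59,-64]
    - [110,-81,-64]
    - [140,-103,-64]
    - [170,-125,-64]
    - [200,-147,-64]
    - [230,-169,-64]
    - [257,-189,-64]
    - [275,-202,-64]
    - [283,-208,-64]
  spin: [0,0,-0.01,-0.02,-0.03,-0.04,-0.05,-0.06,-0.07,-0.076,-0.076,-0.076]

```text
time_s: 24.85
tool_pos: [0.4799, 0.0728, 0.1592]
orientation: [2.279, 2.163, 0.001]
ft_force: [0.3, 0.2, -1.7]
finger_gap: 0.282
finger_force: 30.0
```

Call:
jog_arm:
  claw: [220,220,220,220]
  linear:
    - [0,0,0]
    - [0,0,5]
    - [0,0,15]
    - [0,0,20]
  spin: [0,0,0,0]

```text
time_s: 25.18
tool_pos: [0.4815, 0.07, 0.1374]
orientation: [-2.282, -2.159, 0.001]
ft_force: [-0.8, 0.3, -2.1]
finger_gap: 0.279
finger_force: 30.0
```

```bash
python3 -c "
from h import *
go((.4806,.0715,.0595,-.054))"
```

```text
t 25.18 [0.4815 0.07   0.1374] yaw -0.055 gap 25.4 F [-0.8  0.3 -2.1] j [ 0.1   0.17  2.2  -0.    0.77  0.15]
[ 1.4 -0.9 77.9] spin -0.001
```

Call:
jog_arm:
  claw: [220,220,220,220,220,220,220,220,220,220]
  linear:
    - [1,-1,8]
    - [1,-1,20]
    - [1,-1,35]
    - [1,-1,47]
    - [1,-1,55]
    - [1,-1,62]
    - [1,-1,67]
    - [1,-1,71]
    - [1,-1,73]
    - [1,-1,73]
  spin: [0,0,0,0,0,0,0,0,0,0]

```text
time_s: 26.02
tool_pos: [0.4804, 0.0719, 0.0655]
orientation: [-2.281, -2.161, 0.0]
ft_force: [-0.0, 0.5, -2.0]
finger_gap: 0.283
finger_force: 30.0
```

```bash
python3 -c "
from h import *
go((.4806,.0715,.0595,-.054))"
```

```text
t 26.02 [0.4804 0.0719 0.0655] yaw -0.054 gap 25.7 F [-0.   0.5 -2. ] j [ 0.1   0.31  2.21 -0.    0.62  0.15]
[-0.4  0.3  6. ] spin 0.0
```

Call:
jog_arm:
  claw: [220,220,220,220,220,220,170,130,110,110,110,110]
  linear:
    - [0,0,2]
    - [0,0,4]
    - [0,0,5]
    - [0,0,6]
    - [0,0,6]
    - [0,0,6]
    - [0,0,6]
    - [0,0,6]
    - [0,0,6]
    - [0,0,6]
    - [0,0,6]
    - [0,0,2]
  spin: [0,0,0,0,0,0,0,0,0,0,0,0]

```text
time_s: 27.02
tool_pos: [0.48, 0.0719, 0.0634]
orientation: [-2.28, -2.16, 0.001]
ft_force: [-0.5, 0.2, -0.9]
finger_gap: 0.567
finger_force: 0.0
```

Call:
jog_arm:
  claw: [110,110,110,110,110,110,110,110,110,110,110,110]
  linear:
    - [0,0,-5]
    - [0,0,-20]
    - [0,0,-45]
    - [0,0,-70]
    - [0,0,-90]
    - [0,0,-110]
    - [30,0,-120]
    - [70,0,-120]
    - [110,0,-120]
    - [150,0,-120]
    - [180,0,-120]
    - [190,0,-120]
  spin: [0,0,0,0,0,0,0,0,0,0,0,0]

```text
time_s: 28.02
tool_pos: [0.4907, 0.2652, 0.1845]
orientation: [2.278, 2.163, 0.002]
ft_force: [0.2, -0.4, -1.0]
finger_gap: 0.57
finger_force: 0.0
```

Call:
jog_arm:
  claw: [110,110,110,110,110,110,110]
  linear:
    - [30,0,0]
    - [70,0,0]
    - [110,0,0]
    - [150,0,0]
    - [180,0,0]
    - [190,0,0]
    - [190,0,0]
  spin: [0,0,0,0,0,0,0]

```text
time_s: 28.6
tool_pos: [0.5008, 0.453, 0.1839]
orientation: [2.279, 2.163, 0.001]
ft_force: [-0.3, -0.4, -0.2]
finger_gap: 0.572
finger_force: 0.0
```

```bash
python3 -c "
from h import *
b=ctrl.capture('top')
s=ctrl.capture('scene')
cv2.imwrite('pics/t4.png',cv2.resize(b[160:262,180:300],None,fx=5,fy=5,interpolation=2))
cv2.imwrite('pics/s4.png',cv2.resize(s[150:270,200:470],None,fx=2.9,fy=2.9,interpolation=2))
go()"
```

```text
t 28.7 [0.5007 0.4504 0.1836] yaw -0.054 gap 51.3 F [ 1.  -0.1  0.9] j [ 0.7   0.38  1.81 -0.    0.95  0.75]
```

View pics/t4.png

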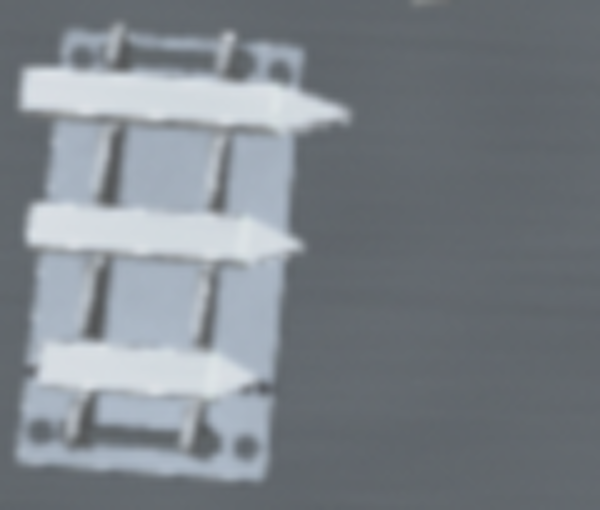

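View pics/s4.png

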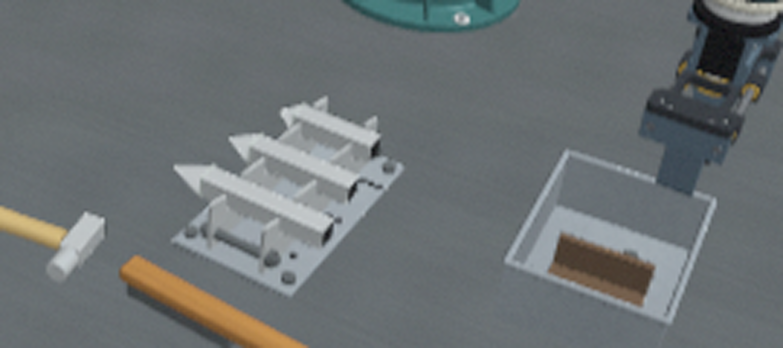

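The three spines sit in their notches with tips at (350,115), (303,243) and (260,378), and the offcut is flat in the bin. The gripper is clear.

```bash
python3 -c "
from plant import ctrl
print(ctrl.job_done())"
```

```text
the job is handed in; nothing more can be done
None
```

The job is handed in: the offcut lies in the scrap bin, and the long, middle and short spines sit in notches 1, 2 and 3 with their points away from the bin, finished at about 29 s of the 72 s allowed.

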